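Scrape the grill plate clean with a light hand

TASK

Clear the three loose burnt crusts off the grill's non-stick plate into the crumb tray at its front, with the scraper block and not with the fingers: set the block's long bottom edge down behind the crusts, under the open lid, and pull it forward with the edge kept lightly on the plate, gentle enough not to scratch the coating (no more than 12 N of scraper force on any part of the grill). Do not let the robot itself bump the grill or its lid, and leave the other things on the counter where they are. When all three crusts lie in the tray, stand the scraper upright again in the middle of its blue rest.

Things in the scene. Friction and masses are not known exactly. Their poses are not given: they have to be found in the camera images.
- grill: Steel contact grill: housing 265 x 270 mm, 102 mm high without the lid. Origin: on the table under its middle; x points to the rear (lid hinge), -x to the front (crumb tray), y across, z up; the tray front is at x = -194 mm. Steel rails beside the plate (inner faces y = +-89) and behind it (inner face x = 120), tops at z = 102 mm. The lid overhangs the plate rear.
- plate_mid (a point): Middle of the black plate top (grill x = 5) at its highest setting, z = 90 mm. Plate: grill x -105 to +115, y -86 to +86 mm, level, open at the front edge x = -105. Its height is set anew each time: top at z = 81 to 90 mm, so feel for it. It rides on spring clips: yields from about 2 N on, 0.2 mm per newton, and stops hard 5 mm down.
- tray_mid (a point): Middle of the crumb tray's floor. The aluminium tray is part of the grill, open on top: inside x -188 to -107 mm, y -89 to +89 mm, floor at z = 16, walls up to z = 73 mm (grill frame).
- lid (a joint): Lid angle, rad, stiff hinge. Axis along grill y at x = 125, z = 105 mm. The lid, 260 mm wide, 205 long, 45 thick, has its inner face at the hinge line and leans to the front, over the plate, by 0.21 + this value from upright; a black bar handle lies 235 mm from the hinge.
- crust1: Loose burnt crust, brown rigid piece 24 (x) x 60 (y) x 9 mm, 12 g, lying on the plate, long side roughly across it, the rearmost one, nearest to the lid. Origin: centre of its underside.
- crust2: Loose burnt crust, brown rigid piece 24 (x) x 60 (y) x 9 mm, 12 g, lying on the plate, long side roughly across it, the middle one. Origin: centre of its underside.
- crust3: Loose burnt crust, brown rigid piece 24 (x) x 60 (y) x 9 mm, 12 g, lying on the plate, long side roughly across it, the one nearest to the plate front edge. Origin: centre of its underside.
- scraper: Scraper block, 0.25 kg, upright on its rest. Orange foot 36 (x) x 120 (y) x 30 mm, flat underside; on it a black grip 22 thick (x) x 104 wide (y), from z = 30 to 88 mm. Origin: centre of the underside, z up. Same both ways round. Grip it across the 22 mm (fingers close along x). Scraping edges: the two long bottom edges at x = +-18, z = 0 (used with the block leaning over that edge).
- rest: Blue scraper rest, fixed plate 100 (x) x 170 (y) x 12 mm, dark rubber top; origin at the centre of its underside.
- rest_top (a point): Centre of the rest's top.
- roll_a: White receipt paper roll standing up, diameter 76, height 80 mm; bystander.
- roll_b: White receipt paper roll standing up, diameter 76, height 80 mm; bystander.
- sauce: Red sauce bottle, diameter 56, height 170 mm; bystander.
- cups: Stack of upside-up paper cups, diameter 87, height 150 mm; bystander.
- napkins: Dark napkin dispenser 100 x 130 x 115 mm; bystander.

How it is judged:
By the outcome, as a careful person would: the job done as asked, in the order asked, and still so for the second after the job is handed in, with the robot touching nothing.
It also fails if it takes over 54 s, if anything falls off the work surface, if the arm or the gripper's body presses on something with over 40 N, if the wrist force passes 120 N, or if a joint passes its speed limit or range.

ROBOT

A 7-joint arm with a two-finger parallel gripper is mounted at the origin on the work surface. World frame = base frame: x ahead of the robot, y to its left, z up, the work surface at z = 0. Lengths are in m, angles in rad, forces in N, time in s.
With the tool pointing down it reaches from about 0.4 to 0.85 m from the base axis. Payload 4.5 kg.
Tool frame: the origin (TCP) lies midway between the tips of the shut fingers; the grasp point (between the pads) lies 19 mm behind it; z points along the fingers, y is the line along which they close (so a half turn about z gives the same grasp; the last joint's range is limited). The gripper opens to 88 mm and grips with 3 to 60 N. Pads are 18 mm wide; open, the fingers measure 123 mm over their backs; the gripper's body (75 mm by 187 mm) begins 45 mm behind the grasp point.
Start: joints at [1.226, 0.689, -0.195, 1.565, 0.157, 0.902, -0.215], TCP at [0.231, -0.581, 0.239] pointing down, gripper open.
Joint ranges: [-3.01, 3.01], [-0.46, 2.08], [-1.47, 1.51], [0.13, 2.56], [-1, 4.14], [0.04, 2.09], [-2.66, 2.66]. Speed limits (rad/s): [2.57, 2.57, 3.14, 3.14, 3.14, 3.14, 3.14].

INTERFACE

Orientations are given as a unit quaternion [x, y, z, w].
In Python, from plant import sensors, eyes, finish_job gives the robot as it stands.
- The arm moves only by the tool send_rows, never from a script. Its argument "rows" is text: rows parted by semicolons, each of 4 numbers parted by spaces: the shift along the tool's x, y, z normalised to -1 to 1, where 1 is 30 cm, then the turn about the tool's z normalised to -1 to 1, where 1 is 2 pi rad. A call has 1 to 10 rows; each row is the pose to reach, as a shift and turn from the pose commanded when the call began, along the tool's axes at that moment, turning the shorter way round; what a row does not reach only later rows make up. A row lasts 1/12 s, in which the tool goes at most 41.7 mm and 7.16 degrees, less where a joint would pass 70% of its speed; a pose out of reach is approached as far as the arm can. A call with a number of a shift or a turn outside -1 to 1 is refused whole. A call with a gripper value outside its range is refused whole. "jaw" is the closure, from -1 (fully open) to 1 (shut), set as the call begins (left out, the last holds). The fingers move at their own pace and stop on an object; "force" is the grip in N (left out, the last holds). Time passes only in rows, so rows that repeat a pose let the fingers close. It gives the time, the measured TCP pose, the force, the opening and the grip force at its end, in the units of the state.
- sensors.get_state(): the state, without advancing time (a new reading comes with each control period).
- eyes.snapshot(name): name is "scene" or "top"; returns (picture, depth): 384x512x3 uint8, red, green, blue; 384x512 float32, m along the optical axis (not along the pixel's ray), 0 where there is no reading.
- eyes.calibration(name): a dict with "fov_y" (degrees; the focal length in pixels is half the picture's height over the tangent of half this angle, whatever the lens; pixels are square), "cx", "cy" (the principal point, pixels), "world_from_camera" (4x4, takes a point from camera to world coordinates). Camera axes: x right, y down, z forward; pixel columns grow to the right and rows downward; lengths in m; the calibration is good to about 2 mm. A picture is of the moment at which its call begins. calibration takes no time and is no camera call.
- finish_job(): hands the job in; it is judged then, once.
The state is a dict: "clock": time; "q": joint angles; "qd": joint speeds; "joint_torque": joint torques, N m; "tool_pos": TCP position; "eef_rot": TCP orientation; "contact_force": force on the tool from outside, world axes, zero at the start; "moment": the same for the moment, N m; "opening": opening from 0.0 (shut) to 1.0 (fully open); "finger_force": force on a finger pad.
Only numpy, scipy, OpenCV 4.12 (cv2) and the standard library are available. Lean on these libraries where they do the work, as an engineer would, in place of code of your own. Each camera call takes 0.05 s, during which the arm holds its last target. There are 200 camera calls.

## Working session

There is one attempt and no reset: what is moved stays moved. The work goes in short steps, Python scripts to look and compute and a tool call to move; the robot and the scene stay as the last step left them, time stands still between calls to the robot, and variables do not carry over. Pictures are saved under pics/ and viewed, at most 10 in all, crops included, and the job is handed in when it is done.

Besides the shell and the picture viewer there is one more tool, called after "Call:" as a command line: name --argument value ..., lists and objects as JSON in quotes. send_rows: Moves the arm, as the interface text tells. Scaled input: -1 to 1 covers 30 cm each way for a shift and 2 pi rad each way for a turn. Its arguments: {"type":"object","properties":{"rows":{"type":"string"},"jaw":{"type":"number"},"force":{"type":"number"}},"required":["rows"]}

```bash
ls; mkdir -p pics; cat > h.py <<'E'
import numpy as np, cv2
from plant import sensors, eyes, finish_job
def cloud(n):
    im,d=eyes.snapshot(n); c=eyes.calibration(n)
    f=im.shape[0]/2/np.tan(np.radians(c["fov_y"])/2)
    v,u=np.mgrid[:im.shape[0],:im.shape[1]]
    p=np.stack([(u-c["cx"])/f*d,(v-c["cy"])/f*d,d,np.ones_like(d)],-1)@np.array(c["world_from_camera"]).T
    p[d==0]=np.nan
    return im,p[...,:3]
E
python3 - <<'E'
from h import *
for n in("scene","top"):
    im,p=cloud(n); cv2.imwrite(f"pics/{n}1.png",im[...,::-1]); np.savez(f"{n}1.npz",im=im,p=p)
    c=eyes.calibration(n); print(n,c)
print(sensors.get_state())
E
```

```text
pics
scene {'fov_y': 48.26956137809589, 'cx': 255.5797164202246, 'cy': 191.9087329588658, 'world_from_camera': array([[ 0.62535828,  0.66071066, -0.41519687,  1.1402646 ],
       [ 0.78027473, -0.52268444,  0.343471  , -0.41606108],
       [ 0.00991801, -0.53876006, -0.84240088,  1.22926358],
       [ 0.        ,  0.        ,  0.        ,  1.        ]])}
top {'fov_y': 52.41973254686088, 'cx': 252.96538433556486, 'cy': 196.94615980245135, 'world_from_camera': array([[-0.00857484, -0.99069814,  0.13580745,  0.4434329 ],
       [-0.99980757,  0.01089036,  0.01631628,  0.03338215],
       [-0.0176435 , -0.1356414 , -0.99060089,  1.10943165],
       [ 0.        ,  0.        ,  0.        ,  1.        ]])}
{'clock': 0.1, 'q': array([ 1.22579807,  0.68990065, -0.19451831,  1.56621135,  0.15733199,
        0.90251872, -0.21509417]), 'qd': array([-0.00083412, -0.00143621, -0.00042716, -0.00277071,  0.00072655,
        0.00088426,  0.00045721]), 'joint_torque': array([-3.03134169e-03, -5.28502393e+01, -1.27170090e+00, -1.53838581e+01,
       -5.26220282e-02,  2.00189905e-03,  5.41189195e-05]), 'tool_pos': array([ 0.23087147, -0.58019421,  0.23799751]), 'eef_rot': array([ 9.82108065e-01,  1.88316417e-01, -2.26535577e-04, -7.90219484e-04]), 'contact_force': array([ 1.05654117,  0.00304412, -0.06950306]), 'moment': array([-0.00242637,  0.03009227, -0.031587  ]), 'finger_force': 0.0, 'opening': 1.0009834075506423}
```

View pics/scene1.png

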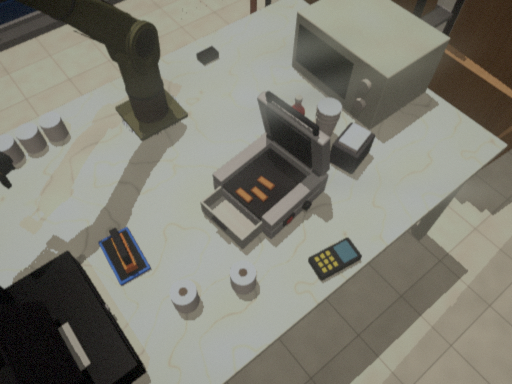

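View pics/top1.png

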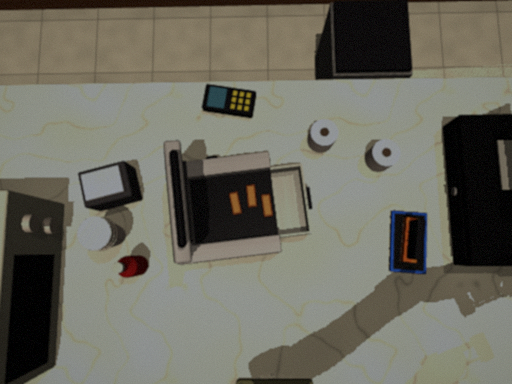

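The pictures show the grill with its rear (lid) at left, world +y. In the top view the crusts are at px (235,203), (251,196) and (267,205), and the tray is at (290,200). The rest and scraper are at (408,241), the rolls at (322,135) and (382,153). Next I measure these from the depth clouds.

```bash
cat > m.py <<'E'
from h import *
from scipy.optimize import least_squares
D={n:np.load(n+"1.npz") for n in("scene","top")}
def rep(k,m,p):
    q=p[m]; q=q[np.isfinite(q).all(1)]
    if len(q)<8: return
    r=cv2.minAreaRect((q[:,:2]*1000).astype(np.float32))
    print(k,len(q),"med",np.round(np.median(q,0),4),"z5/95",np.round(np.percentile(q[:,2],[5,95]),3),"rect",np.round(r[0],1),np.round(r[1],1),round(r[2],1))
for n,d in D.items():
    im=d["im"];p=d["p"];hsv=cv2.cvtColor(im,cv2.COLOR_RGB2HSV)
    org=((hsv[...,0]<20)&(hsv[...,1]>110)&(hsv[...,2]>70)).astype(np.uint8)
    k,l,s,c=cv2.connectedComponentsWithStats(org)
    for i in range(1,k):
        if s[i,4]>15 and np.isfinite(p[l==i]).all(1).sum(): rep((n,"org",np.round(c[i])),l==i,p)
    bl=((hsv[...,0]>100)&(hsv[...,0]<125)&(hsv[...,1]>150)&(hsv[...,2]>60)&(p[...,2]<.03)); rep((n,"blue"),bl,p)
# merge cloud around grill
P=np.concatenate([d["p"].reshape(-1,3) for d in D.values()])
d=D["top"]["p"]
reg=lambda q,z0,z1:q[(q[:,0]>.3)&(q[:,0]<.75)&(q[:,1]>-.2)&(q[:,1]<.3)&(q[:,2]>z0)&(q[:,2]<z1)]
for n in D:
    q=reg(D[n]["p"].reshape(-1,3),.09,.115); r=cv2.minAreaRect((q[:,:2]*1000).astype(np.float32));print(n,"railtop",len(q),np.round(np.median(q,0),3),r)
    h=np.histogram(reg(D[n]["p"].reshape(-1,3),.01,.34)[:,2],np.arange(.0,.345,.01));print(h[0])
E
python3 m.py
python3 - <<'E'
import cv2,numpy as np
a=cv2.imread("pics/top1.png")[120:285,150:440];b=cv2.imread("pics/scene1.png")[80:300,90:360]
a=cv2.resize(a,(790,450),interpolation=2); cv2.imwrite("pics/ta.png",a)
cv2.imwrite("pics/sb.png",cv2.resize(b,(736,600),interpolation=2))
E
```

```text
('scene', 'org', array([484.,  75.])) 597 med [ 0.6381  1.3036 -0.0851] z5/95 [-0.091 -0.079] rect [ 634.7 1309.7] [ 71.9 324.3] 88.1
('scene', 'org', array([508., 131.])) 52 med [ 0.8334  1.4941 -0.4206] z5/95 [-0.486 -0.411] rect [ 831.6 1517.6] [138.7  25.9] 85.3
('scene', 'org', array([266., 182.])) 123 med [0.5722 0.0952 0.0908] z5/95 [0.085 0.094] rect [569.   96.8] [59.  26.5] 12.9
('scene', 'org', array([259., 193.])) 131 med [0.5913 0.0529 0.0901] z5/95 [0.086 0.095] rect [588.6  54. ] [57.9 25.8] 6.1
('scene', 'org', array([244., 195.])) 127 med [0.5652 0.0128 0.0905] z5/95 [0.087 0.094] rect [561.5  13. ] [61.9 25. ] 5.2
('scene', 'org', array([126., 256.])) 281 med [ 0.4977 -0.3797  0.041 ] z5/95 [0.012 0.072] rect [ 463.2 -377.1] [ 40.1 136.4] 81.8
('top', 'org', array([251., 196.])) 173 med [0.5857 0.0553 0.0917] z5/95 [0.089 0.095] rect [586.9  55.6] [56.3 21.8] 5.7
('top', 'org', array([235., 203.])) 173 med [0.5676 0.0976 0.0919] z5/95 [0.089 0.095] rect [568.7  97.8] [56.5 21.7] 10.6
('top', 'org', array([266., 205.])) 182 med [0.5612 0.0157 0.0917] z5/95 [0.089 0.0
[... 322 characters left out ...]
7 -0.3425  0.013 ] z5/95 [0.01  0.016] rect [ 464.  -377.2] [ 98.9 167.4] 85.7
scene railtop 2423 [0.583 0.111 0.101] ((558.701416015625, 123.22712707519531), (271.66619873046875, 266.301513671875), 6.273595333099365)
[   0  899  253  222  259  416  307 1281 2342  920 1482   40   85   85
   90   92   97   90  100   95  100  105  103  111  115  111  104  124
  126  262  475  202   20   55]
top railtop 3470 [0.565 0.097 0.102] ((558.4518432617188, 125.410888671875), (268.54833984375, 263.4884338378906), 6.4433794021606445)
[   0 1669  187   66   76  237  158  932 4642  754 2716    0    1    3
    4    2    2    4    3    2    5    3    4    4    3    6    7    5
    4  300  515  757    0   13]
```

View pics/sb.png

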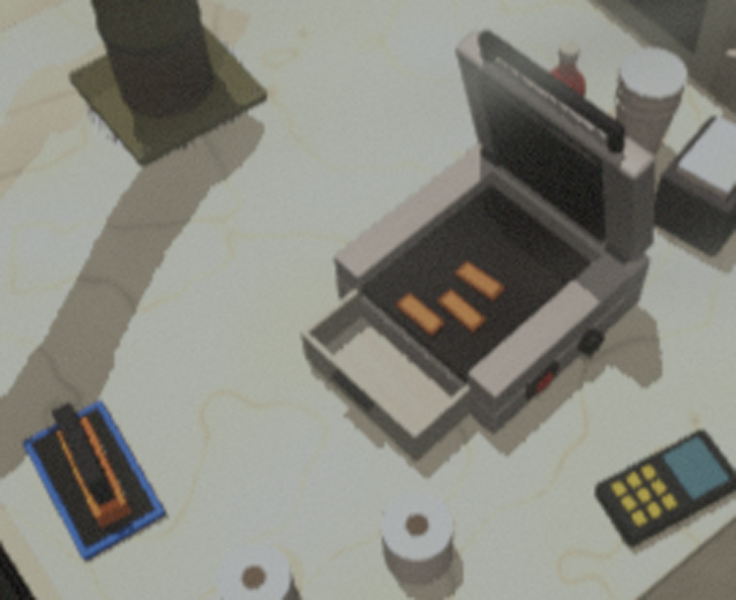

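The scene crop shows the open lid leaning over the plate, the three crusts in the front half of the plate, and the scraper standing on the blue rest. Next I refine the grill frame and the lid clearance.

```bash
cat > g.py <<'E'
from h import *
D={n:np.load(n+"1.npz") for n in("scene","top")}
for n in D:
    P=D[n]["p"].reshape(-1,3);P=P[np.isfinite(P).all(1)]
    a=np.radians(6.35);R=np.array([[-np.sin(a),np.cos(a)],[-np.cos(a),-np.sin(a)]])
    g=(P[:,:2]-[.5585,.1245])@R.T; z=P[:,2]
    near=(abs(g[:,0])<.3)&(abs(g[:,1])<.2); g=g[near]*1000;z=z[near]*1000
    rail=(abs(z-102)<5)&(abs(g[:,1])>95)&(abs(g[:,1])<130)
    for s in(1,-1):
        m=rail&(g[:,1]*s>0); print(n,"rail",s,"x",np.percentile(g[m,0],[.5,2,98,99.5]).round(1))
        # yaw: outer edge
    for x0 in(-100,-50,0,50):
        m=(abs(z-102)<5)&(abs(g[:,0]-x0)<15); y=g[m,1]; 
        print(" x0",x0,"outer/inner",[np.round(v,1) for v in(y.min(),y[y<0].max(),y[y>0].min(),y.max())] if len(y) else 0)
    m=(abs(z-73)<4)&(g[:,0]<-150)&(abs(g[:,1])<80); print(" trayfront",np.percentile(g[m,0],[1,50,99]).round(1),m.sum())
    m=(abs(z-16)<6)&(g[:,0]<-100)&(g[:,0]>-190)&(abs(g[:,1])<85);print(" trayfloor",np.percentile(g[m,0],[1,99]).round(1),np.median(z[m]))
    m=(z>75)&(z<88)&(abs(g[:,1])<80)&(g[:,0]>-125)&(g[:,0]<120); print(" plate x",np.percentile(g[m,0],[.3,1,99]).round(1),"z",np.median(z[m]))
    for zz in range(120,350,20):
        m=(abs(z-zz)<10)&(abs(g[:,1])<90)&(g[:,0]>-60)
        if m.sum()>5: print("  lid z",zz,m.sum(),"x",np.percentile(g[m,0],[1,10,50,99]).round(1))
    m=(z>130)&(g[:,0]>0); print(" lid y",np.percentile(g[m,1],[.5,99.5]).round(1),"zmax",np.percentile(z[m],99.5))
E
python3 g.py
```

```text
scene rail 1 x [-133.4 -130.3  102.8  267.5]
scene rail -1 x [-132.8 -129.6  259.6  262.5]
 x0 -100 outer/inner [np.float64(-133.3), np.float64(-87.4), np.float64(88.6), np.float64(134.3)]
 x0 -50 outer/inner [np.float64(-133.0), np.float64(-89.4), np.float64(86.2), np.float64(134.8)]
 x0 0 outer/inner [np.float64(-133.4), np.float64(-90.2), np.float64(88.6), np.float64(134.0)]
 x0 50 outer/inner [np.float64(-132.3), np.float64(-89.0), np.float64(88.1), np.float64(133.2)]
 trayfront [-230.3 -219.  -213.3] 136
 trayfloor [-189.6 -131.3] 15.84418807817034
 plate x [-124.2 -122.4   96.2] z 81.56391595173828
  lid z 120 195 x [ 92.8  94.7 278.7 299.6]
  lid z 140 203 x [ 88.6  89.9  93.9 299.4]
  lid z 160 152 x [ 83.7  85.2  87.6 298.5]
  lid z 180 122 x [79.  80.2 82.5 91.8]
  lid z 200 127 x [74.8 75.8 77.6 84.6]
  lid z 220 133 x [70.2 71.1 73.4 83.5]
  lid z 240 145 x [65.5 66.7 68.9 77.7]
  lid z 260 141 x [60.6 62.  64.5 73.9]
  lid z 280 161 x [56.4 57.4 59.6 69.1]
  lid z 300 544 x [55.  57.3 64.5 82.4]
  lid z 320 103 x [64.8 67.7 76.4 82.7]
  lid z 340 359 x [61.5 63.1 67.  78
[... 380 characters left out ...]
(-88.6), np.float64(88.4), np.float64(132.1)]
 x0 50 outer/inner [np.float64(-132.6), np.float64(-89.2), np.float64(88.6), np.float64(132.3)]
 trayfront [-228.6 -216.7 -211.5] 225
 trayfloor [-189.3 -133.4] 16.85604304747934
 plate x [-124.4 -123.2   89.5] z 82.57353033771042
  lid z 120 215 x [257.3 263.6 285.5 299.7]
  lid z 140 109 x [137.8 283.6 288.7 299.7]
  lid z 160 102 x [133.4 285.7 293.4 299.5]
  lid z 220 6 x [ 79.8  98.  118.9 121.8]
  lid z 260 8 x [ 66.8  67.5 110.1 113. ]
  lid z 280 6 x [105.2 105.2 106.5 108.4]
  lid z 300 606 x [57.7 59.2 64.6 99.7]
  lid z 320 416 x [67.4 89.2 93.1 98.9]
  lid z 340 694 x [64.8 65.6 71.4 82.3]
 lid y [-126.4  132.1] zmax 351.6145822031453
```

View pics/ta.png

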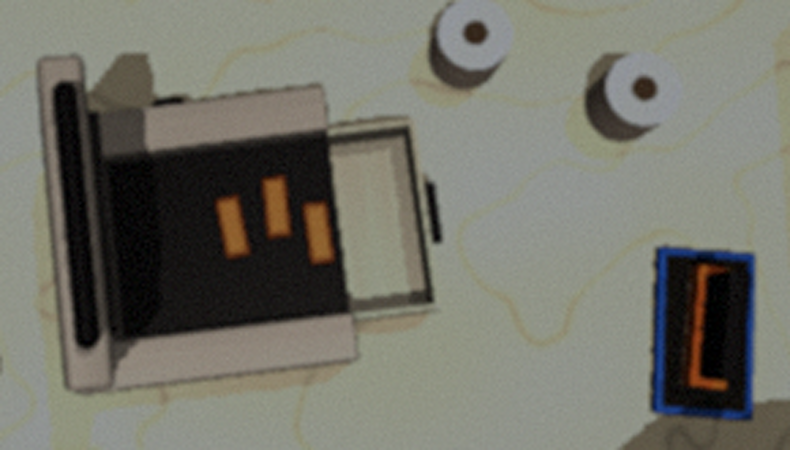

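```bash
cat > s.py <<'E'
from h import *
D={n:np.load(n+"1.npz") for n in("scene","top")}
a=np.radians(6.35);R=np.array([[-np.sin(a),np.cos(a)],[-np.cos(a),-np.sin(a)]]);O=np.array([.5613,.0997])
for n in D:
    P=D[n]["p"].reshape(-1,3);im=D[n]["im"].reshape(-1,3);hsv=cv2.cvtColor(D[n]["im"],cv2.COLOR_RGB2HSV).reshape(-1,3)
    near=(abs(P[:,0]-.464)<.1)&(abs(P[:,1]+.377)<.06)
    for k,z0,z1 in(("griptop",.092,.112),("foot",.034,.05),("resttop",.004,.02)):
        q=P[near&(P[:,2]>z0)&(P[:,2]<z1)]
        if len(q)<5: continue
        c=q[:,:2]-q[:,:2].mean(0);u=np.linalg.svd(c,full_matrices=0)[2][0]
        r=cv2.minAreaRect((q[:,:2]*1000).astype(np.float32))
        print(n,k,len(q),"mean",q.mean(0).round(4),"pca ang",np.degrees(np.arctan2(u[1],u[0])).round(1),"rect",np.round(r[0],1),np.round(r[1],1),round(r[2],1),"zmed",np.median(q[:,2]).round(4))
    org=(hsv[:,0]<20)&(hsv[:,1]>110)&(hsv[:,2]>70)&(P[:,2]>.08)&(P[:,2]<.1)
    q=P[org];g=(q[:,:2]-O)@R.T*1000
    for lo,hi in((-30,25),(-66,-28),(-115,-66)):
        m=(g[:,0]>lo)&(g[:,0]<hi)&(abs(g[:,1])<80); r=cv2.minAreaRect(g[m].astype(np.float32));print(n,"crust",cv2.boxPoints(r).round(0).tolist(),np.round(r[0],1),r[1],r[2])
    # bystanders: white rolls tops
    q=P[(abs(P[:,2]-.08)<.006)&(P[:,1]<-.06)&(P[:,1]>-.5)&(P[:,0]>.62)&(P[:,0]<.95)]
    print(n,"rolls",len(q),[q[(q[:,1]>y0)&(q[:,1]<y0+.14)].mean(0).round(3) for y0 in(-.24,-.38) if ((q[:,1]>y0)&(q[:,1]<y0+.14)).any()])
E
python3 s.py
```

```text
scene griptop 256 mean [ 0.4721 -0.3768  0.0993] pca ang -8.2 rect [ 468.8 -376.5] [ 22.  105.6] 81.7 zmed 0.0994
scene foot 186 mean [ 0.4856 -0.3764  0.0417] pca ang -11.3 rect [ 471.1 -376.8] [ 36.  120.8] 81.8 zmed 0.0417
scene resttop 1205 mean [ 0.4743 -0.3833  0.0118] pca ang -2.0 rect [ 464.2 -376.1] [118.9 198. ] 89.2 zmed 0.012
scene crust [[-20.0, 20.0], [-13.0, -38.0], [13.0, -35.0], [6.0, 23.0]] [-3.7 -7.4] (26.477203369140625, 58.96940612792969) 6.5903425216674805
scene crust [[-61.0, -51.0], [-36.0, -51.0], [-35.0, 7.0], [-61.0, 7.0]] [-48.4 -22.1] (57.88334655761719, 25.843338012695312) 89.73210144042969
scene crust [[-99.0, -21.0], [-74.0, -22.0], [-73.0, 40.0], [-98.0, 41.0]] [-86.2   9.4] (61.90188217163086, 24.961660385131836) 88.87913513183594
scene rolls 1177 [array([ 0.762, -0.146,  0.08 ]), array([ 0.703, -0.31 ,  0.08 ])]
top griptop 387 mean [ 0.4697 -0.3725  0.1003] pca ang 171.9 rect [ 470.5 -373.9] [ 23.4 103.9] 82.2 zmed 0.1006
top foot 252 mean [ 0.4674 -0.3624  0.0424] pca ang 174.6 rect [ 470.3 -369.2] [ 36.7 120.6] 85.9 zmed 0.0424
top resttop 1363 mean [ 0.4601 -0.3664  0.0125] pca ang -179.5 rect [ 463.6 -378. ] [199.1 119.2] 0.7 zmed 0.0129
top crust [[-16.0, 20.0], [-11.0, -36.0], [10.0, -35.0], [6.0, 22.0]] [-2.7 -7.2] (21.66013526916504, 56.53622817993164) 4.219440460205078
top crust [[-58.0, -49.0], [-36.0, -49.0], [-35.0, 7.0], [-57.0, 8.0]] [-46.7 -20.6] (56.280853271484375, 21.82744026184082) 89.34628295898438
top crust [[-96.0, 37.0], [-94.0, -21.0], [-72.0, -20.0], [-74.0, 38.0]] [-84.2   8.5] (21.925769805908203, 57.67105484008789) 1.8696695566177368
top rolls 1450 [array([ 0.761, -0.143,  0.081]), array([ 0.703, -0.306,  0.081])]
```

```bash
cat > c.py <<'E'
import sys,json,numpy as np
from plant import sensors
# usage: c.py cx cy cz cyaw | targets "w x y z yaw" or "g gx gy z theta" (mm for g): rows from commanded pose
O=np.array([.5613,.0997]);a=np.radians(6.35);GX=np.array([-np.sin(a),np.cos(a)]);GY=np.array([-np.cos(a),-np.sin(a)])
def tgt(t):
    k,*v=t.split();v=list(map(float,v))
    if k=="g": p=O+v[0]/1e3*GX+v[1]/1e3*GY; return [*p,v[2]/1e3,6.35+v[3]]
    return v
c=tgt(sys.argv[1]);y=np.radians(c[3]);X=np.array([np.cos(y),np.sin(y)]);Y=np.array([np.sin(y),-np.cos(y)])
for t in sys.argv[2:]:
    v=tgt(t);d=np.array(v[:2])-c[:2]
    print(t,"| world",np.round(v,4),"| row",np.round([d@X/.3,d@Y/.3,(c[2]-v[2])/.3,-(v[3]-c[3])/360],4))
s=sensors.get_state();q=s["eef_rot"];g=np.array(s["tool_pos"][:2])-O
print("meas",np.round(s["tool_pos"],4),"yaw",np.degrees(2*np.arctan2(q[1],q[0])).round(2),"grill",(1e3*np.array([g@GX,g@GY])).round(1),"t",s["clock"],"F",np.round(s["contact_force"],2),"q",np.round(s["q"],2))
E
python3 c.py "w .231 -.581 .239 21.7" "w .4319 -.3698 .2 -8.1" "w .4319 -.3698 .067 -8.1"
```

```text
w .4319 -.3698 .2 -8.1 | world [ 0.4319 -0.3698  0.2    -8.1   ] | row [ 0.8825 -0.4065  0.13    0.0828]
w .4319 -.3698 .067 -8.1 | world [ 0.4319 -0.3698  0.067  -8.1   ] | row [ 0.8825 -0.4065  0.5733  0.0828]
meas [ 0.2309 -0.5802  0.238 ] yaw 21.71 grill [-639.2  403.6] t 0.1 F [ 1.06  0.   -0.07] q [ 1.23  0.69 -0.19  1.57  0.16  0.9  -0.22]
```

Call:
send_rows --rows "0.8825 -0.4065 0.13 0.083;0.8825 -0.4065 0.13 0.083;0.8825 -0.4065 0.13 0.083;0.8825 -0.4065 0.13 0.083;0.8825 -0.4065 0.13 0.083;0.8825 -0.4065 0.13 0.083;0.8825 -0.4065 0.13 0.083;0.8825 -0.4065 0.13 0.083;0.8825 -0.4065 0.13 0.083;0.8825 -0.4065 0.13 0.083" --jaw -1

```text
clock: 0.93
tool_pos: [0.4315, -0.3697, 0.1995]
eef_rot: [0.997, -0.071, -0.001, 0.0]
contact_force: [-0.6, 0.6, -0.1]
opening: 1.003
finger_force: 0.0
```

Call:
send_rows --rows "0 0 0.2 0;0 0 0.3 0;0 0 0.4 0;0 0 0.443 0;0 0 0.443 0;0 0 0.443 0"

```text
clock: 1.43
tool_pos: [0.4303, -0.3713, 0.0666]
eef_rot: [0.997, -0.073, -0.001, 0.0]
contact_force: [0.7, -0.2, -0.5]
opening: 1.002
finger_force: 0.0
```

Call:
send_rows --rows "0 0 0 0;0 0 0 0;0 0 0 0;0 0 0 0;0 0 0 0;0 0 0 0;0 0 0 0;0 0 0 0" --jaw 1 --force 50

```text
clock: 2.1
tool_pos: [0.4321, -0.3695, 0.0669]
eef_rot: [0.997, -0.071, 0.0, 0.0]
contact_force: [1.4, 0.4, -0.0]
opening: 0.417
finger_force: 0.0
```

```bash
python3 c.py "w .4319 -.3698 .067 -8.1" "w .4319 -.3698 .25 -8.1"
```

```text
w .4319 -.3698 .25 -8.1 | world [ 0.4319 -0.3698  0.25   -8.1   ] | row [ 0.    0.   -0.61 -0.  ]
meas [ 0.4321 -0.3695  0.0669] yaw -8.17 grill [-452.   180.3] t 2.1 F [ 1.44  0.43 -0.02] q [ 0.63  0.87 -0.01  1.87  0.01  0.4  -1.1 ]
```

Call:
send_rows --rows "0 0 0 0;0 0 0 0;0 0 0 0;0 0 0 0;0 0 0 0;0 0 0 0;0 0 0 0"

```text
clock: 2.68
tool_pos: [0.432, -0.3695, 0.0668]
eef_rot: [0.997, -0.071, -0.0, 0.0]
contact_force: [0.2, -0.9, -1.6]
opening: 0.246
finger_force: 50.0
```

Call:
send_rows --rows "0 0 -0.05 0;0 0 -0.15 0;0 0 -0.3 0;0 0 -0.45 0;0 0 -0.61 0;0 0 -0.61 0"

```text
clock: 3.18
tool_pos: [0.434, -0.3712, 0.2557]
eef_rot: [0.997, -0.071, 0.004, 0.003]
contact_force: [0.8, -0.2, -2.4]
opening: 0.245
finger_force: 50.0
```

```bash
python3 c.py "w .4319 -.3698 .25 -8.1" "g -110 56 200 65" "g -110 56 180 65"
python3 - <<'E'
from h import *
im,p=cloud("scene");cv2.imwrite("pics/s2.png",cv2.resize(im[100:330,60:340,::-1],(730,600),interpolation=2));np.savez("s2.npz",im=im,p=p)
m=(p[...,0]>.35)&(p[...,0]<.6)&(p[...,1]>-.43)&(p[...,1]<-.31)
hsv=cv2.cvtColor(im,cv2.COLOR_RGB2HSV);o=m&(hsv[...,0]<20)&(hsv[...,1]>110)&(hsv[...,2]>60)&(p[...,2]>.1)
q=p[o];print(len(q),q.mean(0),q.min(0),q.max(0))
# foot tilt: fit z along x of foot top
q2=p[o];A=np.c_[q2[:,0],q2[:,1],np.ones(len(q2))];print(np.linalg.lstsq(A,q2[:,2],rcond=None)[0])
E
```

```text
g -110 56 200 65 | world [ 5.178e-01 -1.580e-02  2.000e-01  7.135e+01] | row [ 0.1173 -1.2085  0.1667 -0.2207]
g -110 56 180 65 | world [ 5.178e-01 -1.580e-02  1.800e-01  7.135e+01] | row [ 0.1173 -1.2085  0.2333 -0.2207]
meas [ 0.434  -0.3712  0.2557] yaw -8.2 grill [-453.9  178.6] t 3.1833 F [ 0.77 -0.22 -2.4 ] q [ 0.63  0.59 -0.    1.73  0.    0.82 -1.09]
253 [ 0.50333164 -0.3814298   0.23183249] [ 0.4129876  -0.40488614  0.2006332 ] [ 0.53421274 -0.35579038  0.35332496]
[-0.51216509 -0.73043684  0.211011  ]
```

View pics/s2.png

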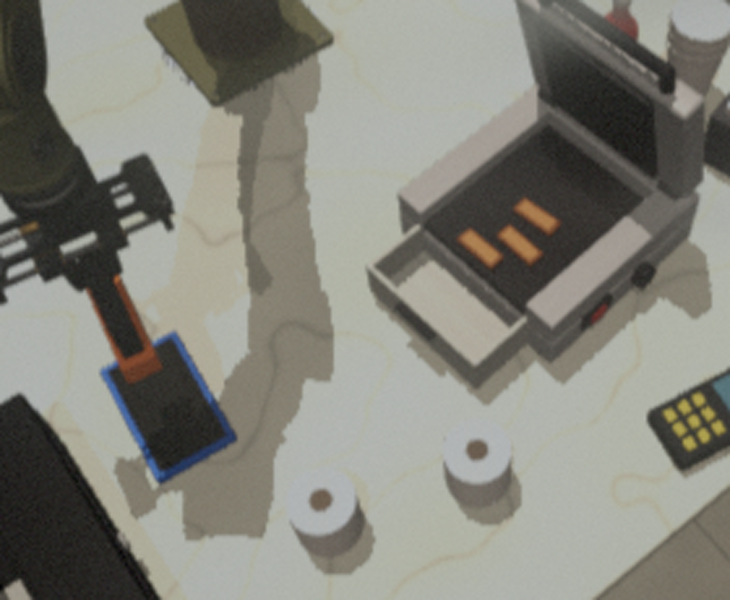

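The picture shows the scraper in the gripper above the rest, at about px (130,340), with the gripper body's 187 mm running along the closing direction. The crusts have not moved.

Call:
send_rows --rows "0.06 -0.13 0 -0.02;0.06 -0.26 0 -0.04;0.06 -0.39 0 -0.06;0.06 -0.52 0 -0.08;0.06 -0.6 0 -0.1;0.06 -0.6 0 -0.11;0.06 -0.6 0 -0.11"

```text
clock: 3.82
tool_pos: [0.4747, -0.1914, 0.2486]
eef_rot: [0.962, 0.274, -0.001, -0.001]
contact_force: [0.4, -1.5, -2.1]
opening: 0.244
finger_force: 50.0
```

```bash
python3 - <<'E'
import numpy as np
y=np.radians(-8.1);X=np.array([np.cos(y),np.sin(y)]);Y=np.array([np.sin(y),-np.cos(y)])
p=np.array([.4319,-.3698])+.3*(.06*X-.6*Y);print(p.round(5),-8.1+.11*360)
E
python3 c.py "w .42432 -.19412 .25 31.5" "g -130 56 210 65" "g -130 56 190 65"
```

```text
[ 0.47508 -0.19413] 31.5
g -130 56 210 65 | world [ 5.200e-01 -3.570e-02  2.100e-01  7.135e+01] | row [ 0.5479 -0.2836  0.1333 -0.1107]
g -130 56 190 65 | world [ 5.200e-01 -3.570e-02  1.900e-01  7.135e+01] | row [ 0.5479 -0.2836  0.2    -0.1107]
meas [ 0.4747 -0.1914  0.2486] yaw 31.77 grill [-279.7  118.2] t 3.8167 F [ 0.43 -1.53 -2.09] q [ 0.42  0.53 -0.2   1.89  0.15  0.74 -0.87]
```

Call:
send_rows --rows "0.14 -0.12 0.04 -0.02;0.27 -0.25 0.08 -0.04;0.4036 -0.372 0.1333 -0.06;0.4036 -0.372 0.1333 -0.08;0.4036 -0.372 0.1333 -0.1;0.4036 -0.372 0.1333 -0.1107;0.4036 -0.372 0.1333 -0.1107;0.4036 -0.372 0.1333 -0.1107"

```text
clock: 4.48
tool_pos: [0.52, -0.0371, 0.2089]
eef_rot: [0.814, 0.58, -0.001, -0.0]
contact_force: [-0.1, -0.9, -2.4]
opening: 0.249
finger_force: 50.0
```

```bash
python3 - <<'E'
from h import *
im,p=cloud("top");cv2.imwrite("pics/t3.png",cv2.resize(im[110:290,140:380,::-1],(800,600),interpolation=2));np.savez("t3.npz",im=im,p=p)
im,p=cloud("scene");cv2.imwrite("pics/s3.png",cv2.resize(im[70:270,180:360,::-1],(540,600),interpolation=2));np.savez("s3.npz",im=im,p=p)
# foot points by colour in grill frame, z>.12
O=np.array([.5613,.0997]);a=np.radians(6.35);R=np.array([[-np.sin(a),np.cos(a)],[-np.cos(a),-np.sin(a)]])
for n in("t3","s3"):
    d=np.load(n+".npz");p=d["p"];hsv=cv2.cvtColor(d["im"],cv2.COLOR_RGB2HSV)
    g=(p[...,:2]-O)@R.T*1e3
    o=(hsv[...,0]<20)&(hsv[...,1]>110)&(hsv[...,2]>60)&(p[...,2]>.12)&(p[...,2]<.22)&(abs(g[...,1])<120)&(abs(g[...,0])<250)
    G=g[o]-[-130,56];u=np.array([.906,-.423]);w=np.array([.423,.906])
    L=G@u;W=G@w;z=p[o][:,2]*1e3
    for l in range(-30,110,15):
        m=(abs(L-l)<7.5)
        if m.sum()>3: print(n,l,m.sum(),"zmax",np.percentile(z[m],[5,50,95]).round(1),"W",W[m].min().round(1),W[m].max().round(1))
    print(L.min(),L.max())
E
python3 c.py "g -130 56 210 65"  "g -2 56 180 65" "g -2 56 145 65"
```

```text
t3 30 7 zmax [178.  183.7 185.7] W 10.4 17.2
t3 45 28 zmax [161.9 185.  190.6] W 10.2 17.4
t3 60 30 zmax [162.  184.1 186.5] W -18.4 17.4
t3 75 29 zmax [161.4 183.4 188.1] W -18.9 17.3
t3 90 55 zmax [163.  184.5 189.1] W -18.8 16.9
33.51088337430526 97.52670502979672
s3 -30 6 zmax [167.7 181.4 184.3] W -19.4 9.8
s3 -15 5 zmax [162.7 167.9 179.9] W -20.5 3.1
s3 0 6 zmax [162.9 166.3 168.7] W -19.4 -16.7
s3 15 7 zmax [156.7 165.3 167.2] W -18.9 -15.3
s3 30 7 zmax [159.3 165.4 171.3] W -20.8 -17.0
s3 45 11 zmax [159.2 165.  174.7] W -20.3 -17.0
s3 60 32 zmax [163.3 178.3 185.8] W -20.9 -9.6
s3 75 33 zmax [163.2 178.3 185.7] W -21.5 -9.6
s3 90 37 zmax [164.5 181.4 190.2] W -20.4 3.0
-23.882465254834397 94.9593396176073
g -2 56 180 65 | world [ 0.5059  0.0915  0.18   71.35  ] | row [ 0.3867 -0.1803  0.1    -0.    ]
g -2 56 145 65 | world [ 0.5059  0.0915  0.145  71.35  ] | row [ 0.3867 -0.1803  0.2167 -0.    ]
meas [ 0.5202 -0.0371  0.2094] yaw 70.98 grill [-131.4   55.9] t 4.5833 F [-0.33  0.15 -1.29] q [ 0.2   0.61 -0.36  1.9   0.32  0.68 -0.68]
```

View pics/t3.png

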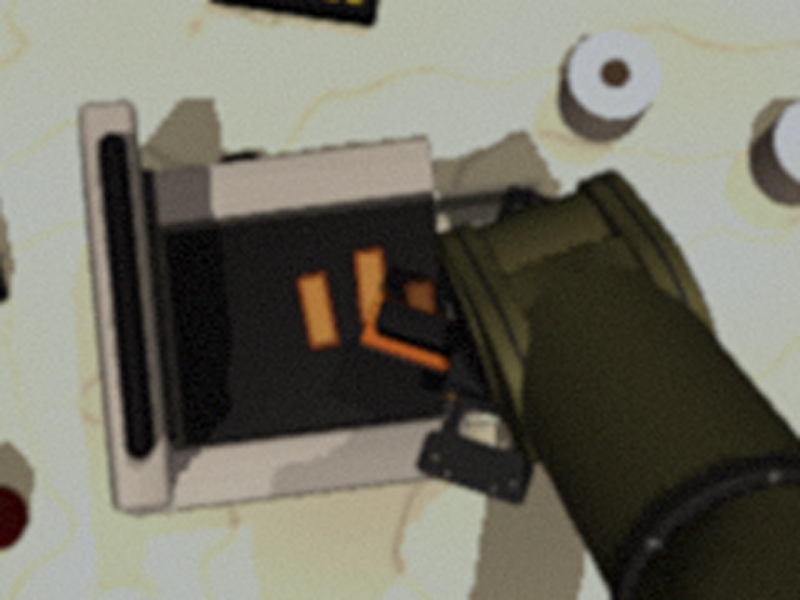

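The top view shows the block level above the plate front, with its rear end at about px (370,330). The lid is clear of the gripper.

Call:
send_rows --rows "0 0 0.1 0;0.08 -0.037 0.1 0;0.16 -0.074 0.1 0;0.24 -0.112 0.1 0;0.31 -0.144 0.1 0;0.3867 -0.1803 0.1 0;0.3867 -0.1803 0.1 0;0.3867 -0.1803 0.1 0"

```text
clock: 5.25
tool_pos: [0.5066, 0.0927, 0.18]
eef_rot: [0.813, 0.583, 0.0, 0.0]
contact_force: [-1.1, -1.3, -2.9]
opening: 0.244
finger_force: 50.0
```

```bash
python3 - <<'E'
from h import *
im,p=cloud("scene");cv2.imwrite("pics/s4.png",cv2.resize(im[60:260,180:380,::-1],(600,600),interpolation=2))
E
python3 c.py "g -2 56 180 65"
```

```text
meas [0.5067 0.0909 0.1798] yaw 71.18 grill [-2.7 55.3] t 5.3 F [ 1.08 -0.66 -2.38] q [-0.08  0.65 -0.3   1.95  0.33  0.59 -0.93]
```

View pics/s4.png

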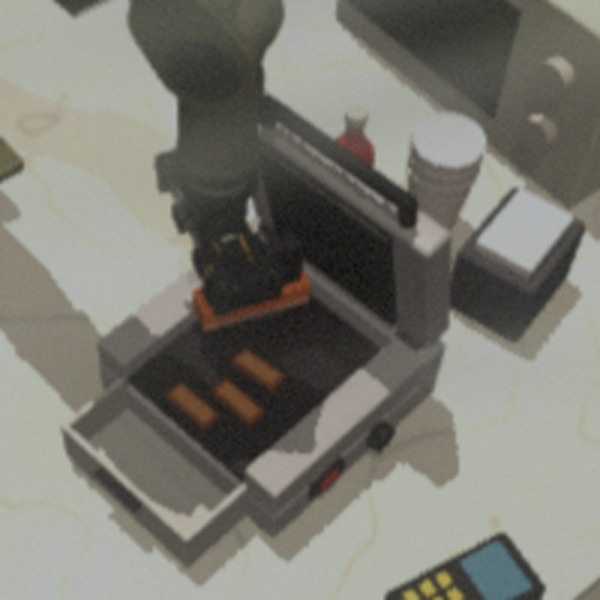

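The scraper hangs behind crust1 beside the +y rail, clear of the lid. I lower it next and feel for the plate.

Call:
send_rows --rows "0 0 0.04 0;0 0 0.08 0;0 0 0.11 0;0 0 0.12 0;0 0 0.12 0;0 0 0.12 0"

```text
clock: 5.8
tool_pos: [0.5068, 0.0911, 0.1439]
eef_rot: [0.813, 0.582, -0.0, 0.0]
contact_force: [1.3, -0.4, -1.4]
opening: 0.245
finger_force: 50.0
```

Call:
send_rows --rows "0 0 0.005 0;0 0 0.008 0;0 0 0.01 0;0 0 0.01 0"

```text
clock: 6.13
tool_pos: [0.5067, 0.0917, 0.141]
eef_rot: [0.813, 0.583, 0.0, 0.0]
contact_force: [0.2, 0.3, -1.6]
opening: 0.249
finger_force: 50.0
```

Call:
send_rows --rows "0 0 0.002 0;0 0 0.0033 0;0 0 0.0033 0"

```text
clock: 6.38
tool_pos: [0.5066, 0.0917, 0.1398]
eef_rot: [0.813, 0.583, -0.0, 0.0]
contact_force: [-0.1, -0.0, -2.6]
opening: 0.242
finger_force: 50.0
```

Commanded z is 0.140. I keep feeling downwards.

Call:
send_rows --rows "0 0 0.0033 0;0 0 0.0033 0;0 0 0.0033 0"

```text
clock: 6.63
tool_pos: [0.5066, 0.0917, 0.1388]
eef_rot: [0.813, 0.583, -0.0, 0.0]
contact_force: [0.2, 0.1, -1.7]
opening: 0.244
finger_force: 50.0
```

Call:
send_rows --rows "0 0 0.0017 0;0 0 0.0017 0;0 0 0.0017 0"

```text
clock: 6.88
tool_pos: [0.5066, 0.0917, 0.1383]
eef_rot: [0.813, 0.583, -0.0, 0.0]
contact_force: [0.2, -0.4, -2.9]
opening: 0.238
finger_force: 50.0
```

Call:
send_rows --rows "0 0 0.0017 0;0 0 0.0017 0;0 0 0.0017 0"

```text
clock: 7.13
tool_pos: [0.5066, 0.0917, 0.1378]
eef_rot: [0.813, 0.583, -0.0, 0.0]
contact_force: [0.4, 0.3, -2.1]
opening: 0.251
finger_force: 50.0
```

Call:
send_rows --rows "0 0 0.0017 0;0 0 0.0017 0;0 0 0.0017 0"

```text
clock: 7.38
tool_pos: [0.5066, 0.0917, 0.1373]
eef_rot: [0.813, 0.583, -0.0, 0.0]
contact_force: [0.6, -0.5, -2.0]
opening: 0.247
finger_force: 50.0
```

Call:
send_rows --rows "0 0 0.0017 0;0 0 0.0017 0;0 0 0.0017 0"

```text
clock: 7.63
tool_pos: [0.5066, 0.0917, 0.1368]
eef_rot: [0.813, 0.583, -0.0, 0.0]
contact_force: [-0.7, -0.8, -1.8]
opening: 0.248
finger_force: 50.0
```

Call:
send_rows --rows "0 0 0.0017 0;0 0 0.0017 0;0 0 0.0017 0"

```text
clock: 7.88
tool_pos: [0.5067, 0.0917, 0.1364]
eef_rot: [0.813, 0.583, 0.0, 0.0]
contact_force: [-0.5, -0.1, 0.3]
opening: 0.245
finger_force: 50.0
```

Call:
send_rows --rows "0 0 0 0"

```text
clock: 7.97
tool_pos: [0.5067, 0.0917, 0.1364]
eef_rot: [0.813, 0.583, 0.0, 0.0]
contact_force: [-0.2, -1.7, 0.3]
opening: 0.241
finger_force: 50.0
```

```bash
python3 c.py "g -2 56 136.5 65" "g -12 35 136.5 65" "g -27 3 136.5 65" "g -27 -23 136.5 65"
```

```text
g -12 35 136.5 65 | world [ 0.5278  0.0839  0.1365 71.35  ] | row [-0.0006  0.0775  0.     -0.    ]
g -27 3 136.5 65 | world [ 0.5613  0.0725  0.1365 71.35  ] | row [-0.0009  0.1953  0.     -0.    ]
g -27 -23 136.5 65 | world [ 0.5871  0.0754  0.1365 71.35  ] | row [ 0.0358  0.2739  0.     -0.    ]
meas [0.5067 0.0917 0.1364] yaw 71.27 grill [-1.9 55.2] t 7.9667 F [-0.24 -1.69  0.27] q [-0.11  0.72 -0.26  1.99  0.37  0.48 -0.97]
```

```bash
python3 c.py "g -2 56 136.5 65" "g -12 35 136.5 65" "g -40 0 136.5 65" "g -52 -14 136.5 65"  "g -72 -16 136.5 65"
```

```text
g -12 35 136.5 65 | world [ 0.5278  0.0839  0.1365 71.35  ] | row [-0.0006  0.0775  0.     -0.    ]
g -40 0 136.5 65 | world [5.657e-01 5.990e-02 1.365e-01 7.135e+01] | row [-0.0359  0.2227  0.     -0.    ]
g -52 -14 136.5 65 | world [5.810e-01 4.960e-02 1.365e-01 7.135e+01] | row [-0.0524  0.2819  0.     -0.    ]
g -72 -16 136.5 65 | world [5.852e-01 2.990e-02 1.365e-01 7.135e+01] | row [-0.11    0.3161  0.     -0.    ]
meas [0.5067 0.0917 0.1364] yaw 71.27 grill [-1.9 55.2] t 7.9667 F [-0.24 -1.69  0.27] q [-0.11  0.72 -0.26  1.99  0.37  0.48 -0.97]
```

Call:
send_rows --rows "0 0.02 0 0;0 0.045 0 0;0 0.0775 0 0;-0.008 0.107 0 0;-0.015 0.137 0 0;-0.022 0.167 0 0;-0.029 0.196 0 0;-0.036 0.223 0 0;-0.036 0.223 0 0"

```text
clock: 8.72
tool_pos: [0.5686, 0.0582, 0.1363]
eef_rot: [0.814, 0.582, 0.001, 0.001]
contact_force: [0.8, -0.8, -0.1]
opening: 0.244
finger_force: 50.0
```

```bash
cat > look.py <<'E'
import sys
from h import *
O=np.array([.5613,.0997]);a=np.radians(6.35);R=np.array([[-np.sin(a),np.cos(a)],[-np.cos(a),-np.sin(a)]])
for n in sys.argv[1:]:
    im,p=cloud(n);g=(p[...,:2]-O)@R.T*1e3;hsv=cv2.cvtColor(im,cv2.COLOR_RGB2HSV)
    o=((hsv[...,0]<22)&(hsv[...,1]>90)&(hsv[...,2]>40)&(p[...,2]<.1)&(abs(g[...,1])<95)&(g[...,0]>-195)&(g[...,0]<118)).astype(np.uint8)
    k,l,s,c=cv2.connectedComponentsWithStats(o)
    for i in range(1,k):
        if s[i,4]>12:
            q=g[l==i];r=cv2.minAreaRect(q.astype(np.float32));print(n,s[i,4],"box",cv2.boxPoints(r).round(0).tolist(),"c",np.round(r[0],0),"z",np.median(p[l==i][:,2]).round(3))
E
python3 look.py scene top; python3 c.py "g -40 0 136.5 65"
```

```text
scene 30 box [[9.0, -50.0], [38.0, -60.0], [40.0, -56.0], [11.0, -46.0]] c [ 24. -53.] z 0.091
scene 454 box [[-128.0, 12.0], [-45.0, -110.0], [17.0, -69.0], [-66.0, 54.0]] c [-55. -28.] z 0.09
top 26 box [[21.0, -12.0], [59.0, -36.0], [62.0, -31.0], [24.0, -7.0]] c [ 41. -21.] z 0.083
meas [0.5675 0.0592 0.1364] yaw 71.2 grill [-40.9  -1.7] t 8.8167 F [ 1.1  -0.54 -0.14] q [-0.01  0.77 -0.29  1.82  0.36  0.6  -0.86]
```

```bash
python3 - <<'E'
s=open("look.py").read()
s=s.replace("for n in sys.argv[1:]:","""st=sensors.get_state();qq=st["eef_rot"];yaw=2*np.arctan2(qq[1],qq[0]);C=np.array(st["tool_pos"][:2]);X=np.array([np.cos(yaw),np.sin(yaw)]);Y=np.array([-X[1],X[0]])
for n in sys.argv[1:]:""").replace("    k,l,s,c=","""    dd=p[...,:2]-C
    o[(abs(dd@X-.038)<.064)&(abs(dd@Y)<.0215)]=0
    o[(p[...,2]>.06)&(p[...,2]<.0855)]=0
    k,l,s,c=""")
open("look.py","w").write(s)
E
python3 look.py scene
```

```text
scene 373 box [[-132.0, 6.0], [-43.0, -111.0], [8.0, -72.0], [-81.0, 45.0]] c [-62. -33.] z 0.09
```

```bash
cat >> look.py <<'E'
    G=g[o>0]; h,_,_=np.histogram2d(G[:,0],G[:,1],bins=[np.arange(-200,60,8),np.arange(-96,100,8)])
    for i in range(h.shape[0]-1,-1,-1):
        if h[i].sum()>2: print(f"{-200+8*i:5d}","".join("#" if v>3 else "+" if v>0 else "." for v in h[i]))
E
python3 look.py scene; python3 c.py "g -40 0 136.5 65" "g -60 -6 136.5 65" "g -80 -12 136.5 65" "g -110 -14 136.5 65"
```

```text
scene 386 box [[-132.0, 5.0], [-42.0, -111.0], [8.0, -71.0], [-82.0, 44.0]] c [-62. -33.] z 0.09
    0 ..+#....................
   -8 .+#+#...................
  -16 .+##+#..................
  -24 ..+####.................
  -32 ..+#####................
  -40 ....+###+.......+.......
  -48 ...++##.................
  -56 ..####++................
  -64 ..#+######..............
  -72 ..#######+..............
  -80 ....++###+.+++##+.......
  -88 ........+########.......
  -96 .........+#+####+.......
 -104 .........###+++++.......
g -60 -6 136.5 65 | world [5.739e-01 4.070e-02 1.365e-01 7.135e+01] | row [-0.052   0.0463  0.     -0.    ]
g -80 -12 136.5 65 | world [5.821e-01 2.150e-02 1.365e-01 7.135e+01] | row [-0.1039  0.0926  0.     -0.    ]
g -110 -14 136.5 65 | world [ 5.874e-01 -8.100e-03  1.365e-01  7.135e+01] | row [-0.1917  0.1409  0.     -0.    ]
meas [0.5667 0.0599 0.1364] yaw 71.27 grill [-40.2  -1. ] t 8.9167 F [ 0.4  -0.33 -0.9 ] q [-0.01  0.77 -0.29  1.82  0.36  0.6  -0.86]
```

Call:
send_rows --rows "-0.02 0.018 0 0;-0.04 0.036 0 0;-0.06 0.054 0 0;-0.08 0.072 0 0;-0.104 0.09 0 0;-0.104 0.09 0 0"

```text
clock: 9.42
tool_pos: [0.5806, 0.0188, 0.1358]
eef_rot: [0.813, 0.582, -0.002, -0.0]
contact_force: [-4.1, -2.6, 2.0]
opening: 0.244
finger_force: 50.0
```

```bash
python3 look.py scene; python3 c.py "g -80 -11 136.5 65"  "g -110 -13 136.5 65"
```

```text
scene 19 box [[-116.0, 32.0], [-114.0, 9.0], [-105.0, 10.0], [-106.0, 32.0]] c [-110.   21.] z 0.09
scene 234 box [[-124.0, -46.0], [-124.0, -84.0], [-15.0, -82.0], [-16.0, -45.0]] c [-70. -64.] z 0.09
  -24 .+##+...................
  -32 .+##+...................
  -40 ..###...................
  -48 ..+##+..................
  -56 ...###..................
  -64 ...###+.................
  -72 .+###+..................
  -80 .###+...................
  -88 .+##+...................
  -96 .+###+..................
 -104 ..###+..................
 -112 ..####.......+#+........
 -120 ...###.......+++........
 -128 ...++.....+++...........
 -136 ..........++............
g -110 -13 136.5 65 | world [ 5.864e-01 -8.200e-03  1.365e-01  7.135e+01] | row [-0.0878  0.0483  0.     -0.    ]
meas [0.5806 0.0192 0.1358] yaw 71.15 grill [-82.1 -10.3] t 9.4667 F [-4.49 -1.98  0.84] q [ 0.06  0.78 -0.3   1.79  0.37  0.63 -0.79]
```

```bash
python3 c.py "g -80 -11 136.5 65" "g -82 -9 136.5 65"  "g -115 -9 136.5 65"
```

```text
g -82 -9 136.5 65 | world [5.793e-01 1.920e-02 1.365e-01 7.135e+01] | row [-0.0089 -0.0032  0.     -0.    ]
g -115 -9 136.5 65 | world [ 5.830e-01 -1.360e-02  1.365e-01  7.135e+01] | row [-0.1086  0.0433  0.     -0.    ]
meas [0.5806 0.0192 0.1358] yaw 71.15 grill [-82.1 -10.3] t 9.4667 F [-4.49 -1.98  0.84] q [ 0.06  0.78 -0.3   1.79  0.37  0.63 -0.79]
```

Call:
send_rows --rows "-0.009 -0.003 0 0;-0.03 0.006 0 0;-0.05 0.016 0 0;-0.07 0.025 0 0;-0.09 0.034 0 0;-0.1086 0.0433 0 0;-0.1086 0.0433 0 0"

```text
clock: 10.05
tool_pos: [0.5825, -0.0142, 0.1359]
eef_rot: [0.813, 0.583, -0.001, -0.001]
contact_force: [-5.0, 0.8, 1.5]
opening: 0.247
finger_force: 50.0
```

```bash
python3 look.py scene; python3 c.py "g -115 -9 136.5 65" "g -150 -8 136.5 65"
```

```text
scene 232 box [[-157.0, -51.0], [-152.0, -94.0], [-44.0, -80.0], [-50.0, -37.0]] c [-101.  -65.] z 0.09
scene 89 box [[-149.0, 58.0], [-149.0, 1.0], [-126.0, 1.0], [-126.0, 58.0]] c [-138.   30.] z 0.024
  -56 .+##+...................
  -64 .+#+#...................
  -72 ..###...................
  -80 ..+##...................
  -88 ...+##..................
  -96 ..+###+.................
 -104 .##+##+.................
 -112 +####...................
 -120 +##+....................
 -128 +##+..........++.++.....
 -136 +##+.........++####.....
 -144 +##+........####+##+....
 -152 +##+........#++#+++.....
g -150 -8 136.5 65 | world [ 5.858e-01 -4.850e-02  1.365e-01  7.135e+01] | row [-0.1071  0.0463  0.     -0.    ]
meas [ 0.5825 -0.0142  0.1359] yaw 71.27 grill [-115.5   -8.4] t 10.1 F [-5.05  0.76  1.42] q [ 0.13  0.79 -0.31  1.78  0.38  0.64 -0.73]
```

```bash
python3 - <<'E'
from h import *
im,p=cloud("scene");cv2.imwrite("pics/s5.png",cv2.resize(im[130:270,190:340,::-1],(640,600),interpolation=2))
O=np.array([.5613,.0997]);a=np.radians(6.35);R=np.array([[-np.sin(a),np.cos(a)],[-np.cos(a),-np.sin(a)]])
g=(p[...,:2]-O)@R.T*1e3;hsv=cv2.cvtColor(im,cv2.COLOR_RGB2HSV)
o=(hsv[...,0]<22)&(hsv[...,1]>90)&(hsv[...,2]>40)&(g[...,1]<-50)&(g[...,0]<-50)&(g[...,0]>-200)&(p[...,2]<.1)
for x in range(-165,-50,10):
    m=o&(abs(g[...,0]-x)<5)
    if m.sum()>2: print(x,m.sum(),"y",g[m][:,1].min().round(0),g[m][:,1].max().round(0),"z",np.percentile(p[m][:,2]*1e3,[10,50,90]).round(0))
E
```

```text
-155 5 y -90.0 -73.0 z [86. 89. 90.]
-145 25 y -89.0 -68.0 z [87. 89. 92.]
-135 23 y -90.0 -68.0 z [88. 90. 92.]
-125 22 y -90.0 -53.0 z [87. 91. 93.]
-115 25 y -89.0 -65.0 z [86. 91. 93.]
-105 28 y -87.0 -51.0 z [84. 90. 93.]
-95 30 y -84.0 -50.0 z [86. 90. 94.]
-85 21 y -71.0 -51.0 z [86. 90. 93.]
-75 23 y -75.0 -52.0 z [84. 90. 94.]
-65 29 y -78.0 -52.0 z [87. 90. 93.]
-55 28 y -80.0 -53.0 z [85. 90. 94.]
```

View pics/s5.png

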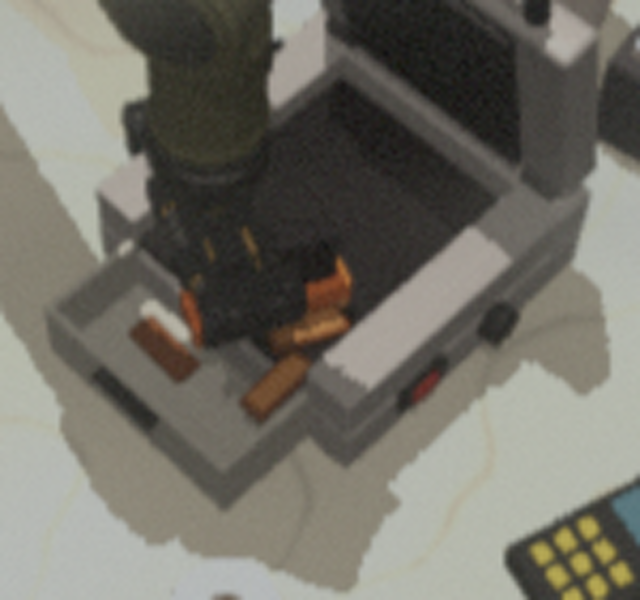

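The picture shows crust3 in the tray at (165,350). Crust2 overhangs the front edge at (275,385), pinned by crust1 at (310,325). I ease the block sideways so it can drop.

```bash
python3 c.py "g -115 -9 136.5 65" "g -115 -3 136.5 65" "g -112 -3 136.5 65"
```

```text
g -115 -3 136.5 65 | world [ 5.770e-01 -1.430e-02  1.365e-01  7.135e+01] | row [-0.0085 -0.0181  0.     -0.    ]
g -112 -3 136.5 65 | world [ 5.767e-01 -1.130e-02  1.365e-01  7.135e+01] | row [ 0.0006 -0.0224  0.     -0.    ]
meas [ 0.5825 -0.0142  0.1359] yaw 71.28 grill [-115.5   -8.4] t 10.15 F [-5.02  0.99  2.17] q [ 0.13  0.79 -0.31  1.78  0.38  0.64 -0.73]
```

Call:
send_rows --rows "0.004 -0.009 0 0;0.0085 -0.018 0 0;0.0085 -0.018 0 0;0.0085 -0.018 0 0;0.0085 -0.018 0 0"

```text
clock: 10.57
tool_pos: [0.5805, -0.009, 0.1365]
eef_rot: [0.813, 0.583, 0.001, 0.0]
contact_force: [0.7, 0.3, -1.0]
opening: 0.244
finger_force: 50.0
```

```bash
python3 look.py scene; python3 c.py "g -115 -3 136.5 65" "g -150 -8 136.5 65"
```

```text
scene 128 box [[-108.0, -60.0], [-55.0, -85.0], [-44.0, -62.0], [-97.0, -37.0]] c [-76. -61.] z 0.091
scene 96 box [[-151.0, 2.0], [-130.0, -0.0], [-125.0, 56.0], [-147.0, 58.0]] c [-138.   29.] z 0.024
  -48 ...++...................
  -56 .+###...................
  -64 .+##++..................
  -72 ..###+..................
  -80 ..+###..................
  -88 ...###+.................
  -96 ...+###.................
 -104 ....###.................
 -128 ...............+++.+....
 -136 ............++#####.....
 -144 ...+........#######.....
 -152 ............++#++++.....
g -150 -8 136.5 65 | world [ 5.858e-01 -4.850e-02  1.365e-01  7.135e+01] | row [-0.0987  0.0644  0.     -0.    ]
meas [ 0.5805 -0.009   0.1365] yaw 71.28 grill [-110.1   -7.1] t 10.6167 F [ 1.47  0.18 -1.41] q [ 0.12  0.78 -0.31  1.79  0.38  0.63 -0.74]
```

```bash
python3 c.py "g -110 -7 136.5 65" "g -155 -9 136.5 65"  "g -175 -9 136.5 65"; python3 c.py "w .58048 -.00963 .1365 71.35" "g -150 -9 136.5 65" "g -175 -9 136.5 65"
```

```text
g -155 -9 136.5 65 | world [ 5.874e-01 -5.340e-02  1.365e-01  7.135e+01] | row [-0.1331  0.0694  0.     -0.    ]
g -175 -9 136.5 65 | world [ 0.5896 -0.0732  0.1365 71.35  ] | row [-0.1935  0.0976  0.     -0.    ]
meas [ 0.5805 -0.009   0.1365] yaw 71.28 grill [-110.1   -7.1] t 10.6167 F [ 1.47  0.18 -1.41] q [ 0.12  0.78 -0.31  1.79  0.38  0.63 -0.74]
g -150 -9 136.5 65 | world [ 5.868e-01 -4.840e-02  1.365e-01  7.135e+01] | row [-0.1156  0.0614  0.     -0.    ]
g -175 -9 136.5 65 | world [ 0.5896 -0.0732  0.1365 71.35  ] | row [-0.1911  0.0966  0.     -0.    ]
meas [ 0.5805 -0.009   0.1365] yaw 71.28 grill [-110.1   -7.1] t 10.6167 F [ 1.47  0.18 -1.41] q [ 0.12  0.78 -0.31  1.79  0.38  0.63 -0.74]
```

Call:
send_rows --rows "-0.018 0.012 0.001 0;-0.037 0.023 0.001 0;-0.056 0.035 0.001 0;-0.075 0.047 0.001 0;-0.095 0.058 0.001 0;-0.1156 0.066 0.001 0;-0.1156 0.066 0.001 0"

```text
clock: 11.2
tool_pos: [0.5861, -0.0504, 0.1356]
eef_rot: [0.813, 0.582, -0.001, -0.0]
contact_force: [-4.4, -0.5, 3.3]
opening: 0.243
finger_force: 50.0
```

```bash
python3 look.py scene; python3 c.py "g -150 -9 136.5 65" "g -185 -9 136.5 65"
```

```text
scene 112 box [[-121.0, -87.0], [-62.0, -88.0], [-61.0, -65.0], [-121.0, -64.0]] c [-91. -76.] z 0.09
scene 50 box [[-172.0, -69.0], [-131.0, -69.0], [-131.0, -54.0], [-172.0, -54.0]] c [-151.  -61.] z 0.025
  -64 ..++....................
  -72 +#+#....................
  -80 .+##....................
  -88 .+##....................
  -96 .###....................
 -104 .###....................
 -112 .##+....................
 -120 .###....................
 -136 ...++...................
 -144 ...##............+++....
 -152 ...+#+...........+#.....
 -160 ...+#+..................
 -168 ...##+..................
 -176 ...+++..................
g -185 -9 136.5 65 | world [ 0.5907 -0.0832  0.1365 71.35  ] | row [-0.1057  0.0493  0.     -0.    ]
meas [ 0.5861 -0.0503  0.1358] yaw 71.19 grill [-151.8   -8.1] t 11.25 F [-3.79 -1.93  2.63] q [ 0.19  0.79 -0.32  1.76  0.38  0.65 -0.68]
```

```bash
python3 c.py "w .5864 -.0487 .1362 71.35" "g -152 6 136.5 65" "g -152 10 180 65" "g -100 16 180 0" "g -34 17 180 0"; python3 c.py "g -34 17 180 0" "g -34 17 140 0" "g -100 17 136.5 0"
```

```text
g -152 6 136.5 65 | world [ 5.721e-01 -5.200e-02  1.365e-01  7.135e+01] | row [-0.0257 -0.0415 -0.001  -0.    ]
g -152 10 180 65 | world [ 5.682e-01 -5.250e-02  1.800e-01  7.135e+01] | row [-0.0313 -0.0535 -0.146  -0.    ]
g -100 16 180 0 | world [ 5.565e-01 -1.500e-03  1.800e-01  6.350e+00] | row [ 0.1173 -0.1449 -0.146   0.1806]
g -34 17 180 0 | world [0.5482 0.064  0.18   6.35  ] | row [ 0.3153 -0.2409 -0.146   0.1806]
meas [ 0.5861 -0.0503  0.1358] yaw 71.19 grill [-151.8   -8.1] t 11.25 F [-3.79 -1.93  2.63] q [ 0.19  0.79 -0.32  1.76  0.38  0.65 -0.68]
g -34 17 140 0 | world [0.5482 0.064  0.14   6.35  ] | row [ 0.      0.      0.1333 -0.    ]
g -100 17 136.5 0 | world [ 5.555e-01 -1.600e-03  1.365e-01  6.350e+00] | row [ 0.     0.22   0.145 -0.   ]
meas [ 0.5861 -0.0503  0.1358] yaw 71.19 grill [-151.8   -8.1] t 11.25 F [-3.79 -1.93  2.63] q [ 0.19  0.79 -0.32  1.76  0.38  0.65 -0.68]
```

Call:
send_rows --rows "-0.0257 -0.0415 0 0;-0.0313 -0.0535 -0.08 0;-0.0313 -0.0535 -0.146 0;-0.0313 -0.0535 -0.146 0"

```text
clock: 11.58
tool_pos: [0.5723, -0.0527, 0.1831]
eef_rot: [0.813, 0.582, 0.003, 0.003]
contact_force: [0.9, 0.4, -1.9]
opening: 0.244
finger_force: 50.0
```

```bash
python3 c.py "g -152 10 180 65" "g -100 16 180 0" "g -33 17 180 0"
```

```text
g -100 16 180 0 | world [ 5.565e-01 -1.500e-03  1.800e-01  6.350e+00] | row [ 0.1486 -0.0914  0.      0.1806]
g -33 17 180 0 | world [0.5481 0.065  0.18   6.35  ] | row [ 0.3496 -0.1888  0.      0.1806]
meas [ 0.5723 -0.0527  0.1831] yaw 71.18 grill [-152.7    6. ] t 11.5833 F [ 0.94  0.37 -1.9 ] q [ 0.22  0.71 -0.35  1.78  0.35  0.71 -0.65]
```

Call:
send_rows --rows "0.03 -0.02 0 0.0195;0.06 -0.04 0 0.039;0.09 -0.06 0 0.0585;0.12 -0.08 0 0.078;0.1486 -0.0914 0 0.0975;0.1486 -0.0914 0 0.117;0.1486 -0.0914 0 0.1365;0.1486 -0.0914 0 0.156;0.1486 -0.0914 0 0.1755;0.1486 -0.0914 0 0.1806"

```text
clock: 12.42
tool_pos: [0.558, -0.0014, 0.1791]
eef_rot: [0.999, 0.052, 0.0, 0.001]
contact_force: [-0.6, 0.1, -2.0]
opening: 0.243
finger_force: 50.0
```

```bash
python3 c.py "g -100 16 180 0" "g -33 17 180 0" "g -33 17 140 0"; python3 look.py scene top
```

```text
g -33 17 180 0 | world [0.5481 0.065  0.18   6.35  ] | row [-0.0033 -0.2233  0.     -0.    ]
g -33 17 140 0 | world [0.5481 0.065  0.14   6.35  ] | row [-0.0033 -0.2233  0.1333 -0.    ]
meas [ 0.558  -0.0014  0.1791] yaw 6.01 grill [-100.1   14.5] t 12.4167 F [-0.61  0.1  -2.02] q [-0.07  0.68 -0.01  1.84  0.01  0.62 -1.56]
scene 98 box [[-151.0, 1.0], [-130.0, -1.0], [-126.0, 56.0], [-146.0, 58.0]] c [-138.   29.] z 0.025
scene 28 box [[-78.0, -66.0], [-77.0, -83.0], [-59.0, -83.0], [-59.0, -66.0]] c [-68. -74.] z 0.09
scene 47 box [[-170.0, -70.0], [-132.0, -71.0], [-132.0, -57.0], [-170.0, -56.0]] c [-151.  -63.] z 0.025
  -64 .+++....................
  -72 .+##....................
  -80 .+#+....................
 -136 ...++.......#######.....
 -144 ...##.......######++....
 -152 ...+#.......#++#+++.....
 -160 ...+#...................
 -168 ...##+..................
```

Call:
send_rows --rows "-0.001 -0.08 0 0;-0.002 -0.16 0 0;-0.0033 -0.2233 0 0;-0.0033 -0.2233 0.06 0;-0.0033 -0.2233 0.11 0;-0.0033 -0.2233 0.1333 0;-0.0033 -0.2233 0.14 0;-0.0033 -0.2233 0.14 0"

```text
clock: 13.18
tool_pos: [0.549, 0.0651, 0.1374]
eef_rot: [0.998, 0.055, -0.0, 0.0]
contact_force: [-0.3, -0.3, -1.9]
opening: 0.245
finger_force: 50.0
```

Call:
send_rows --rows "0 0 0.003 0;0 0 0.005 0;0 0 0.005 0;0 0 0.005 0"

```text
clock: 13.52
tool_pos: [0.5494, 0.0653, 0.1368]
eef_rot: [0.999, 0.055, 0.001, 0.0]
contact_force: [-0.6, 0.2, -1.7]
opening: 0.248
finger_force: 50.0
```

```bash
python3 c.py "g -33 17 136.5 0"; python3 look.py scene
```

```text
meas [0.5494 0.0653 0.1368] yaw 6.25 grill [-32.8  15.6] t 13.5167 F [-0.56  0.24 -1.66] q [-0.2   0.74 -0.    1.88  0.    0.52 -1.67]
scene 102 box [[-151.0, 2.0], [-130.0, 1.0], [-126.0, 55.0], [-146.0, 56.0]] c [-138.   29.] z 0.025
scene 114 box [[-120.0, -66.0], [-118.0, -89.0], [-59.0, -85.0], [-61.0, -62.0]] c [-89. -76.] z 0.09
scene 50 box [[-172.0, -68.0], [-132.0, -70.0], [-132.0, -56.0], [-171.0, -55.0]] c [-152.  -62.] z 0.025
  -64 .+++....................
  -72 .+##....................
  -80 .###....................
  -88 .+##....................
  -96 .###....................
 -104 .###....................
 -112 +###....................
 -120 +##+....................
 -136 ...+#.......#######.....
 -144 ...+#+......#######.....
 -152 ...+#.......####++#.....
 -160 ...+#...................
 -168 ...##+..................
 -176 ...+#+..................
```

Call:
send_rows --rows "0 0 0.002 0;0 0 0.002 0;0 0 0.002 0"

```text
clock: 13.82
tool_pos: [0.5493, 0.0654, 0.1361]
eef_rot: [0.999, 0.055, 0.0, 0.0]
contact_force: [-0.6, -1.1, 1.7]
opening: 0.244
finger_force: 50.0
```

Call:
send_rows --rows "0 0.025 0.001 0;0 0.05 0.001 0;0 0.08 0.001 0;0 0.11 0.001 0;0 0.14 0.001 0;0 0.17 0.001 0;0 0.2 0.001 0;0 0.22 0.001 0;0 0.22 0.001 0"

```text
clock: 14.57
tool_pos: [0.5565, -0.0028, 0.1355]
eef_rot: [0.999, 0.053, 0.0, 0.001]
contact_force: [0.1, -2.0, 4.6]
opening: 0.245
finger_force: 50.0
```

```bash
python3 c.py "g -99 17 135.6 0"; python3 look.py scene
```

```text
meas [ 0.5565 -0.0028  0.1355] yaw 6.1 grill [-101.3   16.1] t 14.5667 F [ 0.14 -2.03  4.64] q [-0.07  0.75 -0.02  1.87  0.03  0.52 -1.57]
scene 95 box [[-151.0, 1.0], [-129.0, -0.0], [-127.0, 55.0], [-148.0, 56.0]] c [-139.   28.] z 0.025
scene 69 box [[-172.0, -65.0], [-128.0, -82.0], [-121.0, -65.0], [-165.0, -48.0]] c [-147.  -65.] z 0.029
 -128 ..+...+.....+...+.+.....
 -136 .+##........######+.....
 -144 ..##+.......###+###.....
 -152 ..+##+......+###++#.....
 -160 ...+#+..................
 -168 ...+#+..................
```

Call:
send_rows --rows "0 0 -0.05 0;0 0 -0.15 0;0 0 -0.25 0;0 0 -0.38 0;0 0 -0.38 0"

```text
clock: 15.03
tool_pos: [0.5597, -0.0007, 0.2551]
eef_rot: [0.999, 0.054, 0.005, 0.001]
contact_force: [2.0, 0.0, -1.8]
opening: 0.243
finger_force: 50.0
```

```bash
python3 c.py "g -99 17 135.6 0" "g -99 17 250 0" "w .4264 -.3742 .25 -4.3"; python3 look.py scene top
python3 - <<'E'
from h import *
im,p=cloud("scene");cv2.imwrite("pics/s6.png",cv2.resize(im[130:270,180:340,::-1],(686,600),interpolation=2))
E
```

```text
g -99 17 250 0 | world [ 5.554e-01 -6.000e-04  2.500e-01  6.350e+00] | row [ 0.      0.     -0.3813 -0.    ]
w .4264 -.3742 .25 -4.3 | world [ 0.4264 -0.3742  0.25   -4.3   ] | row [-0.565   1.1902 -0.3813  0.0296]
meas [ 0.5597 -0.0007  0.2551] yaw 6.21 grill [-99.6  12.7] t 15.0333 F [ 2.04  0.04 -1.83] q [-0.07  0.57 -0.02  1.76  0.02  0.8  -1.56]
scene 97 box [[-151.0, 2.0], [-130.0, -0.0], [-125.0, 57.0], [-145.0, 59.0]] c [-138.   29.] z 0.024
scene 69 box [[-173.0, -66.0], [-127.0, -83.0], [-120.0, -64.0], [-166.0, -47.0]] c [-147.  -65.] z 0.028
 -128 ..++...........++.......
 -136 .+##........######++....
 -144 ..##+.......###+###.....
 -152 ...##.......++##++#.....
 -160 ...+#+..................
 -168 ...##...................
 -176 ...+++..................
```

View pics/s6.png

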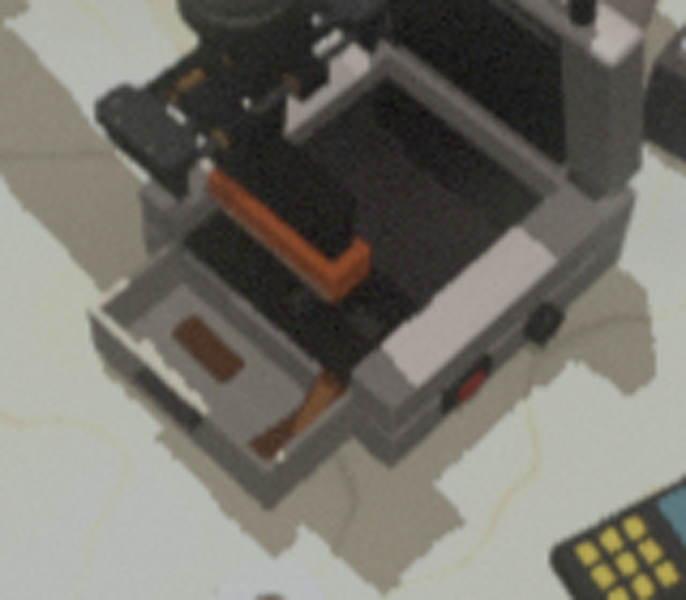

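The picture shows crust3 flat in the tray at (208,348) and the other two at the tray's right end at (300,420). The plate is clear. Next I take the scraper back to the rest.

Call:
send_rows --rows "-0.06 0.12 0 0.01;-0.12 0.25 0 0.02;-0.18 0.38 0 0.0296;-0.24 0.5 0 0.0296;-0.3 0.63 0 0.0296;-0.36 0.75 0 0.0296;-0.42 0.88 0 0.0296;-0.47 0.99 0 0.0296;-0.47 0.99 0 0.0296"

```text
clock: 15.93
tool_pos: [0.4418, -0.3205, 0.2473]
eef_rot: [0.999, -0.046, -0.003, 0.003]
contact_force: [-0.2, -0.5, -2.0]
opening: 0.243
finger_force: 50.0
```

```bash
python3 - <<'E'
import numpy as np,subprocess
y=np.radians(6.35);X=np.array([np.cos(y),np.sin(y)]);Y=np.array([np.sin(y),-np.cos(y)])
p=np.array([.5554,-.0006])+.3*(-.47*X+.99*Y)
c=f"w {p[0]} {p[1]} .2496 -4.3";print(c)
print(subprocess.run(["python3","c.py",c,"w .4266 -.3742 .12 -4.3","w .4266 -.3742 .07 -4.3"],capture_output=True,text=True).stdout)
from h import *
O=np.array([.5613,.0997]);a=np.radians(6.35);R=np.array([[-np.sin(a),np.cos(a)],[-np.cos(a),-np.sin(a)]])
for n in("top","scene"):
    im,p=cloud(n);g=(p[...,:2]-O)@R.T*1e3;hsv=cv2.cvtColor(im,cv2.COLOR_RGB2HSV)
    if n=="top": cv2.imwrite("pics/t7.png",cv2.resize(im[140:270,220:440,::-1],(800,473),interpolation=2))
    o=(hsv[...,0]<22)&(hsv[...,1]>90)&(hsv[...,2]>40)&(g[...,0]>-195)&(g[...,0]<115)&(abs(g[...,1])<95)&(p[...,2]<.12)
    for y in range(-90,0,8):
        m=o&(abs(g[...,1]-y)<4)
        if m.sum()>2: print(n,y,m.sum(),"x",np.percentile(g[m][:,0],[2,98]).round(0),"z",np.percentile(p[m][:,2]*1e3,[2,50,98]).round(0))
    print("on plate",(o&(g[...,0]>-100)).sum())
E
```

```text
w 0.4481137551176761 -0.3113726848663666 .2496 -4.3
w .4266 -.3742 .12 -4.3 | world [ 0.4266 -0.3742  0.12   -4.3   ] | row [-0.0558  0.2142  0.432  -0.    ]
w .4266 -.3742 .07 -4.3 | world [ 0.4266 -0.3742  0.07   -4.3   ] | row [-0.0558  0.2142  0.5987 -0.    ]
meas [ 0.4418 -0.3205  0.2473] yaw -5.23 grill [-404.4  165.3] t 15.9333 F [-0.24 -0.55 -2.01] q [ 0.53  0.57  0.01  1.8   0.    0.77 -1.12]

top -90 7 x [-145. -124.] z [18. 40. 61.]
top -82 37 x [-143. -105.] z [33. 64. 81.]
top -74 51 x [-174. -107.] z [24. 51. 80.]
top -66 86 x [-187. -108.] z [22. 27. 77.]
top -58 62 x [-187. -128.] z [20. 26. 29.]
top -50 21 x [-185. -147.] z [19. 25. 29.]
on plate 0
scene -82 18 x [-127. -108.] z [60. 74. 82.]
scene -74 36 x [-143. -110.] z [34. 58. 79.]
scene -66 41 x [-172. -110.] z [22. 30. 79.]
scene -58 18 x [-171. -140.] z [22. 26. 28.]
scene -2 3 x [-146. -138.] z [22. 26. 29.]
on plate 0
```

View pics/t7.png

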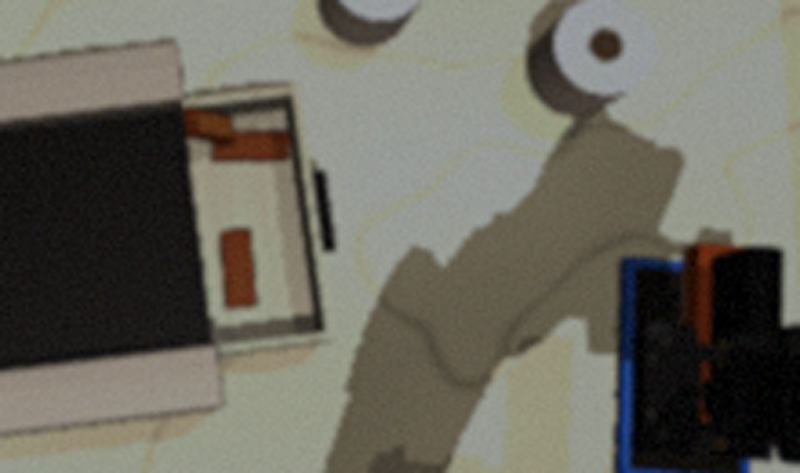

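The top view shows the plate clear and all three crusts inside the tray. Two are at its -y end, one of them leaning on the other side's wall (centre z about 50 mm), and one lies flat at (238,268). Next I place the scraper.

Call:
send_rows --rows "-0.03 0.11 0.05 0;-0.0558 0.2142 0.12 0;-0.0558 0.2142 0.25 0;-0.0558 0.2142 0.36 0;-0.0558 0.2142 0.48 0;-0.0558 0.2142 0.56 0;-0.0558 0.2142 0.59 0;-0.0558 0.2142 0.5987 0;-0.0558 0.2142 0.5987 0;-0.0558 0.2142 0.5987 0"

```text
clock: 16.87
tool_pos: [0.428, -0.3737, 0.0709]
eef_rot: [0.999, -0.038, 0.001, 0.001]
contact_force: [0.9, -1.4, -1.3]
opening: 0.247
finger_force: 50.0
```

Call:
send_rows --rows "0 0 0.003 0;0 0 0.006 0;0 0 0.008 0;0 0 0.008 0"

```text
clock: 17.2
tool_pos: [0.4271, -0.3738, 0.068]
eef_rot: [0.999, -0.038, 0.0, 0.0]
contact_force: [-0.4, -0.0, -2.0]
opening: 0.246
finger_force: 50.0
```

```bash
cat > r.py <<'E'
from h import *
for n in("scene","top"):
    im,p=cloud(n);hsv=cv2.cvtColor(im,cv2.COLOR_RGB2HSV)
    near=(abs(p[...,0]-.464)<.13)&(abs(p[...,1]+.377)<.09)
    b=near&(hsv[...,0]>100)&(hsv[...,0]<125)&(hsv[...,1]>150)&(hsv[...,2]>60)&(p[...,2]<.03)
    o=near&(hsv[...,0]<20)&(hsv[...,1]>110)&(hsv[...,2]>60)&(p[...,2]<.06)&(p[...,2]>.014)
    for k,m in(("blue",b),("foot",o)):
        q=p[m];r=cv2.minAreaRect((q[:,:2]*1e3).astype(np.float32));print(n,k,len(q),np.round(r[0],1),np.round(r[1],1),round(r[2],1),"z",np.percentile(q[:,2]*1e3,[5,95]).round(1))
E
python3 r.py; python3 c.py "w .4266 -.3742 .0676 -4.3"
```

```text
scene blue 25 [ 504. -395.] [91.9 99.2] 71.6 z [ 8.  16.2]
scene foot 231 [ 472.8 -379.5] [ 38.7 106.3] 85.4 z [15.4 46.4]
top blue 170 [ 464.8 -377.5] [ 94.  165.7] 84.6 z [10.  16.4]
top foot 74 [ 470.7 -363.9] [ 22.1 112.7] 77.9 z [40.4 47.3]
meas [ 0.427  -0.3737  0.0677] yaw -4.4 grill [-455.6  185.9] t 17.3 F [ 0.41 -0.59 -2.63] q [ 0.64  0.87 -0.01  1.87  0.02  0.4  -1.03]
```

Call:
send_rows --rows "0 0 0.002 0;0 0 0.003 0;0 0 0.003 0"

```text
clock: 17.55
tool_pos: [0.4269, -0.3737, 0.0667]
eef_rot: [0.999, -0.038, 0.0, 0.0]
contact_force: [0.3, -0.0, 0.2]
opening: 0.244
finger_force: 50.0
```

Call:
send_rows --rows "0 0 0.001 0;0 0 0.002 0;0 0 0.002 0"

```text
clock: 17.8
tool_pos: [0.4269, -0.3738, 0.0667]
eef_rot: [0.999, -0.039, 0.0, 0.0]
contact_force: [-2.1, -0.0, 6.4]
opening: 0.247
finger_force: 49.9
```

Seated on the rest. I release and retreat straight up.

Call:
send_rows --rows "0 0 -0.002 0;0 0 -0.002 0;0 0 -0.002 0;0 0 -0.002 0;0 0 -0.002 0;0 0 -0.002 0;0 0 -0.002 0;0 0 -0.002 0" --jaw -1

```text
clock: 18.47
tool_pos: [0.4269, -0.3735, 0.0665]
eef_rot: [0.999, -0.038, -0.0, 0.0]
contact_force: [0.2, -1.4, -0.2]
opening: 0.822
finger_force: 0.0
```

Call:
send_rows --rows "0 0 -0.03 0;0 0 -0.1 0;0 0 -0.2 0;0 0 -0.33 0;0 0 -0.45 0;0 0 -0.6 0;0 0 -0.6 0"

```text
clock: 19.05
tool_pos: [0.4299, -0.3762, 0.2543]
eef_rot: [0.999, -0.039, 0.006, 0.004]
contact_force: [1.4, -0.9, 0.5]
opening: 0.999
finger_force: 0.0
```

Call:
send_rows --rows "-0.1 0.05 0 0;-0.2 0.1 0 0;-0.3 0.2 0 0;-0.35 0.3 0 0;-0.35 0.4 0 0;-0.35 0.5 0 0;-0.35 0.5 0 0;-0.35 0.5 0 0"

```text
clock: 19.72
tool_pos: [0.3097, -0.5162, 0.2466]
eef_rot: [0.999, -0.04, -0.0, 0.0]
contact_force: [0.2, 0.2, 0.3]
opening: 0.999
finger_force: 0.0
```

```bash
python3 r.py; python3 - <<'E'
from h import *
for n in("top","scene"):
    im,p=cloud(n)
    m=(abs(p[...,0]-.464)<.1)&(abs(p[...,1]+.377)<.06)&(abs(p[...,2]-.1)<.008);q=p[m]
    r=cv2.minAreaRect((q[:,:2]*1e3).astype(np.float32));print(n,"grip top",len(q),np.round(r[0],1),np.round(r[1],1),r[2],q[:,2].mean())
E
python3 look.py scene top; python3 c.py "w 0 0 0 0"
```

```text
scene blue 17 [ 503.9 -420.7] [126.2  55.2] 26.1 z [ 8.7 13.9]
scene foot 239 [ 468.  -378.2] [ 38.6 119.4] 84.4 z [16.9 45.2]
top blue 281 [ 465.  -377.6] [ 96.5 164.9] 85.4 z [ 9.4 16.3]
top foot 177 [ 462.8 -373.7] [124.2  42.3] 5.0 z [39.6 47.1]
top grip top 393 [ 466.2 -375.9] [ 24.6 102.9] 85.62088775634766 0.10013138558945817
scene grip top 251 [ 464.5 -378. ] [ 22.  106.1] 85.40768432617188 0.09960769196870112
scene 102 box [[-151.0, 0.0], [-129.0, -1.0], [-126.0, 59.0], [-147.0, 60.0]] c [-138.   30.] z 0.025
scene 70 box [[-174.0, -67.0], [-126.0, -81.0], [-121.0, -62.0], [-169.0, -49.0]] c [-148.  -65.] z 0.028
 -128 ..++...........++.+.....
 -136 ..##........#######+....
 -144 ..###+......#######+....
 -152 ...#+.......###++#+.....
 -160 ...+#...................
 -168 ...##+..................
 -176 ...+#+..................
top 208 box [[-190.0, -82.0], [-126.0, -90.0], [-122.0, -56.0], [-186.0, -48.0]] c [-156.  -69.] z 0.027
top 170 box [[-148.0, 2.0], [-125.0, 1.0], [-122.0, 60.0], [-145.0, 61.0]] c [-135.   31.] z 0.026
 -128 .++#+.......++##+##+....
 -136 +####+......########....
 -144 .####+......########....
 -152 .+####......++++++.+....
 -160 ..+###..................
 -168 ...###..................
 -176 ...###..................
 -184 ...###..................
 -192 ...#++..................
meas [ 0.3114 -0.5138  0.2467] yaw -4.28 grill [-582.1  316.2] t 20.0167 F [-0.67  0.43 -0.47] q [ 0.96  0.64 -0.03  1.64  0.02  0.86 -0.72]
```

```bash
python3 -c "
from plant import finish_job
print(finish_job())"
```

```text
the job is handed in; nothing more can be done
None
```

All three crusts are off the plate and inside the crumb tray, and the scraper stands upright within about 2 mm of the middle of its rest (job handed in at about 20 s); one crust leans in the tray with its top end at about 80 mm, slightly above the 73 mm tray wall, and the block was used upright on its flat underside because the interface cannot tilt the tool, with wrist readings of about 7 N or less in the strokes.

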